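Dock two bottles, a carton and a tube rack in their bench trays

TASK

Set up the bench for the next run: put each of the four supplies standing among the trays in front of you into the tray that fits it - the larger red-capped bottle in the wider round tray, the smaller red-capped bottle in the narrower round tray, the carton in the longer rectangular tray and the small tube rack in the shorter rectangular tray. Each must rest flat on its tray's floor inside the rim, right side up, with the carton and the rack lying lengthwise in their trays. Never tip a bottle over, and leave the notebook and the tape roll beside the trays where they are.

Things in the scene. Friction and masses are not known exactly. Their poses are not given: they have to be found in the camera images.
- bottle_large: The larger of the two red-capped reagent bottles in front of the robot (white body), loose, standing upright: round body 62 mm in diameter up to about 100 mm (shoulder above), fixed screw cap 37 mm in diameter, 145 mm high overall, about 0.22 kg. Origin: centre of its underside; z up along its axis.
- bottle_small: The smaller of the two red-capped reagent bottles in front of the robot (brown body; a like one past the scissors at the far left, out of reach, is not part of the job), loose, standing upright: round body 44 mm in diameter up to about 60 mm (shoulder above), fixed screw cap 29 mm in diameter, 90 mm high overall, about 0.12 kg. Origin: centre of its underside; z up along its axis.
- carton: Closed tan cardboard carton, loose, lying flat: 48 mm (its x) by 110 mm (its y) by 46 mm high, about 0.12 kg; lid fixed. Best gripped across the 48 mm. Origin: centre of its underside; z up.
- rack: Small plain light-grey tube rack with two rows of holes in its top, empty, loose: 46 mm (its x) by 82 mm (its y) by 34 mm high over its top plate (3 mm thick, standing out about 1 mm round a 44 mm wide body), about 0.08 kg. Best gripped across the 46 mm. Origin: centre of its underside; z up.
- tray_wide_round: The wider round tray, for the larger bottle: recess 80 mm in diameter, 90 mm outside. White plastic rim round a flat grey plastic floor, fixed to the worktop. Rim 5 mm wide, its top 10 mm above the worktop; floor 3 mm above the worktop. Origin: centre of the underside, at worktop height; z up. 
- tray_narrow_round: The narrower round tray, for the smaller bottle: recess 62 mm in diameter, 72 mm outside. White plastic rim round a flat grey plastic floor, fixed to the worktop. Rim 5 mm wide, its top 10 mm above the worktop; floor 3 mm above the worktop. Origin: centre of the underside, at worktop height; z up. 
- tray_long: The longer rectangular tray, for the carton: recess 64 mm (its x) by 126 mm (its y), 74 x 136 mm outside. White plastic rim round a flat grey plastic floor, fixed to the worktop. Rim 5 mm wide, its top 10 mm above the worktop; floor 3 mm above the worktop. Origin: centre of the underside, at worktop height; z up. 
- tray_short: The shorter rectangular tray, for the tube rack: recess 62 mm (its x) by 98 mm (its y), 72 x 108 mm outside. White plastic rim round a flat grey plastic floor, fixed to the worktop. Rim 5 mm wide, its top 10 mm above the worktop; floor 3 mm above the worktop. Origin: centre of the underside, at worktop height; z up. 
- notebook: Bystander: small yellow notebook lying flat among the trays, loose, 75 mm (x) by 108 mm (y) by 11 mm high, near the middle of the front of the work. Origin: centre of its underside.
- tape: Bystander: roll of tape lying flat, loose, 96 mm in diameter, 25 mm high, at the left of the work. Origin: centre of its underside.
There are look-alikes about, which are no part of the job. Leave any orange or yellow look-alike of the bottle_large alone.

How it is judged:
By the outcome, as a careful person would: the job done as asked, in the order asked, and still so for the second after the job is handed in, with the robot touching nothing.
It also fails if it takes over 125 s, if anything falls off the work surface, if the arm or the gripper's body presses on something with over 40 N, if the wrist force passes 120 N, or if a joint passes its speed limit or range.

ROBOT

A 6-joint arm with a two-finger parallel gripper is mounted at the origin on a cart in front of the work surface, level with it; the furniture and walls round the work are solid. World frame = base frame: x ahead of the robot, y to its left, z up, the work surface at z = 0. Lengths are in m, angles in rad, forces in N, time in s.
With the tool pointing down it reaches from about 0.35 to 0.875 m from the base axis. Payload 15.5 kg.
Tool frame: the origin (TCP) lies on the mounting face of the last link; the fingertips stand 173 mm ahead of it and the grasp point (between the pads) lies 155 mm ahead of it; z points along the fingers, y is the line along which they close (so a half turn about z gives the same grasp; the last joint's range is limited). The gripper opens to 85 mm and grips with 20 to 120 N. Pads are 22 mm wide; open, the fingers measure 114 mm over their backs; the gripper's body (76 mm by 85 mm) begins 54 mm behind the grasp point. The pads swing forward as they close: fully open they stand 13 mm farther back than shut.
Start: joints at [1.04, 0.494, 1.345, -0, 1.302, -0.096], TCP at [0.263, 0.567, 0.405] pointing down, gripper open.
Joint ranges: [-2.91, 2.91], [-0.82, 2.16], [0.22, 2.67], [-1.22, 4.37], [0.12, 2.79], [-3.08, 3.08]. Speed limits (rad/s): [1.89, 1.89, 2.57, 3.01, 3.01, 3.01].

INTERFACE

Orientations are given as a 3x3 rotation matrix whose columns are the frame's x, y, z axes.
In Python, from bench import telemetry, viewer, ctrl gives the robot as it stands.
- The arm moves only by the tool jog_arm, never from a script. Its argument "series" is a list of rows, each an object of numbers: "x", "y", "z": the shift along the tool's x, y, z in m; "yaw": the turn about the tool's z in degrees. In form: [{"x": .., "y": .., "z": .., "yaw": ..}, ...]. A call has 1 to 12 rows; each row is the pose to reach, as a shift and turn from the pose commanded when the call began, along the tool's axes at that moment; what a row does not reach only later rows make up. A row lasts 1/10 s, in which the tool goes at most 50 mm and 8.59 degrees, less where a joint would pass 70% of its speed; a pose out of reach is approached as far as the arm can. A call with a gripper value outside its range is refused whole. "fingers" is the finger opening in m, from 0 to 0.0854, set as the call begins (left out, the last holds). The fingers move at their own pace and stop on an object; "newtons" is the grip in N (left out, the last holds). Time passes only in rows, so rows that repeat a pose let the fingers close. It gives the time, the measured TCP pose, the force, the opening and the grip force at its end, in the units of the state.
- telemetry.state(): the state, without advancing time (a new reading comes with each control period).
- viewer.camera(name): name is "side" or "top"; returns a dict with "frame" (420x560x3 uint8, blue, green, red), "fx", "fy", "cx", "cy" (pixels), "pose" (4x4, takes a point from camera to world coordinates). Camera axes: x right, y up, looking along -z (the intrinsics and any distortion apply to the point x, -y, -z); pixel columns grow to the right and rows downward; lengths in m; the calibration is good to about 2 mm. A picture is of the moment at which its call begins. There is no depth.
- ctrl.close_job(): hands the job in; it is judged then, once.
The state is a dict: "time": time; "joint_pos": joint angles; "joint_vel": joint speeds; "joint_efforts": joint torques, N m; "tcp_pos": TCP position; "tool_rot": TCP orientation; "contact_force": force on the tool from outside, world axes, zero at the start; "ft_torque": the same for the moment, N m; "gripper_width": opening from 0.0 (shut) to 1.0 (fully open); "grip_force": force on a finger pad.
Only numpy, scipy, OpenCV 4.12 (cv2) and the standard library are available. Lean on these libraries where they do the work, as an engineer would, in place of code of your own. Each camera call takes 0.05 s, during which the arm holds its last target. There are 200 camera calls.

## Working session

There is one attempt and no reset: what is moved stays moved. The work goes in short steps, Python scripts to look and compute and a tool call to move; the robot and the scene stay as the last step left them, time stands still between calls to the robot, and variables do not carry over. Pictures are saved under pics/ and viewed, at most 14 in all, crops included, and the job is handed in when it is done.

Besides the shell and the picture viewer there is one more tool, called after "Request:" in YAML: its name, and indented under it one key for each argument. jog_arm: Moves the arm, as the interface text tells. Its arguments: {"type":"object","properties":{"series":{"type":"array"},"fingers":{"type":"number"},"newtons":{"type":"number"}},"required":["series"]}

```bash
mkdir -p pics; python3 - <<'E'
from bench import telemetry, viewer
import cv2,pickle
for n in("top","side"):
    c=viewer.camera(n); cv2.imwrite(f"pics/{n}0.png",c["frame"]); pickle.dump(c,open(f"{n}0.pkl","wb"))
    print(n,{k:(v.tolist() if hasattr(v,'tolist') else v) for k,v in c.items() if k!="frame"})
print(telemetry.state())
E
```

```text
top {'fx': 522.9296202708609, 'fy': 522.9296202708609, 'cx': 280.1442668221774, 'cy': 208.61261216541263, 'pose': [[-0.008458441078407045, 0.9854163814091039, -0.16995002213918733, 0.2577558398498642], [-0.9999631471115412, -0.00858512130791832, -1.0531406604461168e-05, 0.07095329964732039], [-0.0014694193769356294, 0.16994366991069565, 0.9854526827118484, 1.4684959076148045], [0.0, 0.0, 0.0, 1.0]]}
side {'fx': 385.4138074443208, 'fy': 385.4138074443208, 'cx': 275.92771484185363, 'cy': 206.63329410531168, 'pose': [[0.9998560977492804, -0.01667882178757887, 0.003098499210805436, 0.5161172765980477], [0.011632194565481554, 0.5411102815419931, -0.8408711882679389, -1.071401355474581], [0.012348110915114058, 0.8407862273570632, 0.5412264258547479, 0.7755999220794807], [0.0, 0.0, 0.0, 1.0]]}
{'time': 0.1, 'joint_pos': array([ 1.04049052e+00,  4.94144692e-01,  1.34603731e+00, -4.19783269e-05,
        1.30249714e+00, -9.55201714e-02]), 'joint_vel': array([-5.98057643e-04, -4.02180068e-04, -1.11875303e-03,  6.30047853e-05,
        3.61120969e-04, -5.86720730e-04]), 'joint_efforts': array([ 2.67340714e-03, -8.83590603e+01, -3.84561324e+01, -4.02911087e-05,
        5.03044022e-03,  7.43151145e-05]), 'tcp_pos': array([0.26321376, 0.5667399 , 0.40415587]), 'tool_rot': array([[-9.06965036e-01,  4.21205602e-01, -5.14627998e-04],
       [ 4.21205911e-01,  9.06964532e-01, -9.57738785e-04],
       [ 6.33444002e-05, -1.08539995e-03, -9.99999409e-01]]), 'contact_force': array([ 0.40178011, -1.67411555,  0.10026807]), 'ft_torque': array([-0.00010493,  0.00964729,  0.00444367]), 'grip_force': 0.0, 'gripper_width': 1.002536813239528}
```

View pics/top0.png

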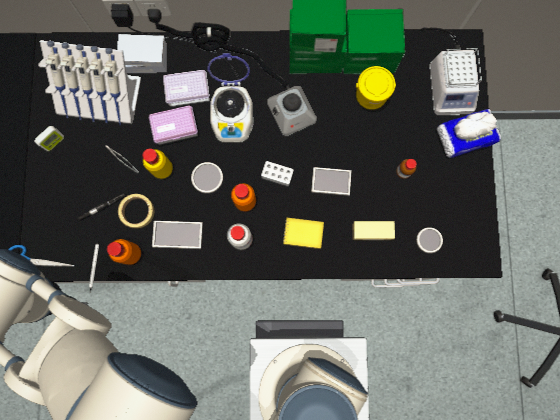

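View pics/side0.png

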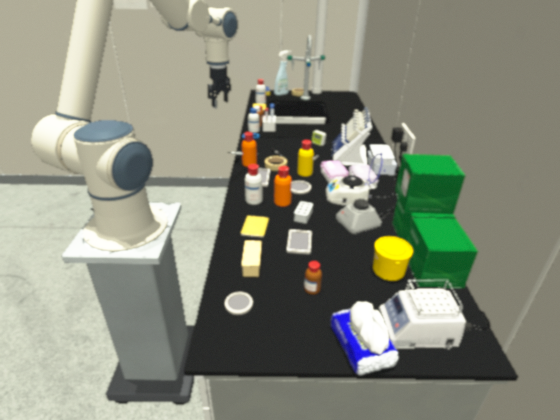

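Both pictures show the same layout. In the top view:
- **White bottle with red cap:** (238,237). Look-alikes are orange at (243,197) and (123,252), and yellow at (157,163).
- **Brown small bottle:** (408,168). Its look-alike is far left in the side view.
- **Carton:** (374,230). The yellow notebook at (304,233) could be mistaken for it.
- **Rack:** (277,173). The pink racks at (185,88) and (173,125) could be mistaken for it.
- **Trays:** wide round (207,177), narrow round (429,239), long (177,235), short (331,181).

I choose the white and brown bottles, the tan carton and the light-grey rack. Next I'll check them in close crops.

```bash
cat > h.py <<'E'
import numpy as np, cv2, pickle
def ray(c,u,v):
    P=np.array(c["pose"]); d=P[:3,:3]@np.array([(u-c["cx"])/c["fx"],-(v-c["cy"])/c["fy"],-1.]); return P[:3,3],d
def at(c,u,v,z):
    o,d=ray(c,u,v); return (o+d*(z-o[2])/d[2])
def proj(c,p):
    P=np.array(c["pose"]); q=P[:3,:3].T@(np.array(p)-P[:3,3]); return c["cx"]+c["fx"]*q[0]/-q[2], c["cy"]+c["fy"]*q[1]/q[2]
E
python3 - <<'E'
from h import *
c=pickle.load(open("top0.pkl","rb")); f=c["frame"]
for i,(x0,y0) in enumerate(((140,150),(260,145))):
    g=cv2.resize(f[y0:y0+110,x0:x0+195],None,fx=4,fy=4,interpolation=cv2.INTER_CUBIC)
    for x in range(0,195,10):
        cv2.line(g,(x*4,0),(x*4,6 if (x0+x)%50 else 20),(0,255,0),1)
        if (x0+x)%20==0: cv2.putText(g,str(x0+x),(x*4,16),0,.35,(0,255,0))
    for y in range(0,110,10):
        cv2.line(g,(0,y*4),(6,y*4),(0,255,0),1); cv2.putText(g,str(y0+y),(8,y*4+4),0,.35,(0,255,0))
    cv2.imwrite(f"pics/crop{i}.png",g)
# blobs: non-black table
m=(f.max(2)>60).astype(np.uint8)
n,l,s,ce=cv2.connectedComponentsWithStats(m)
names={"wide":(207,177),"narrow":(429,239),"long":(177,235),"short":(331,181),"rack":(277,173),"carton":(374,230),"note":(304,233),"big":(238,237),"small":(408,168)}
for k,(u,v) in names.items():
    i=l[v,u]; 
    if i==0: print(k,"dark");continue
    ct=max(cv2.findContours((l==i).astype(np.uint8),0,1)[0],key=cv2.contourArea)
    print(k,s[i],cv2.minAreaRect(ct))
E
```

```text
wide [191 162  32  31 805] ((206.5, 177.0), (30.0, 31.0), 90.0)
narrow [416 227  27  26 556] ((429.0, 239.5), (25.0, 26.0), 90.0)
long [ 152  220   51   29 1355] ((176.90000915527344, 234.30001831054688), (49.78968048095703, 27.304019927978516), 2.045408248901367)
short [ 311  167   41   29 1005] ((331.0619201660156, 180.78799438476562), (38.98332214355469, 25.728992462158203), 4.969740867614746)
rack [261 161  33  25 554] ((276.7740478515625, 173.02313232421875), (30.125776290893555, 18.433395385742188), 17.35402488708496)
carton [352 221  43  19 802] ((373.0, 230.0), (18.0, 42.0), 90.0)
note [ 283  217   41   32 1085] ((302.9846496582031, 232.62310791015625), (39.319007873535156, 27.78377914428711), 7.125016689300537)
big [227 223  26  27 535] ((238.93104553222656, 236.3275604248047), (26.925823211669922, 24.140392303466797), 68.19859313964844)
small [397 159  20  19 295] ((406.5, 168.0), (18.0, 19.0), 90.0)
```

View pics/crop0.png

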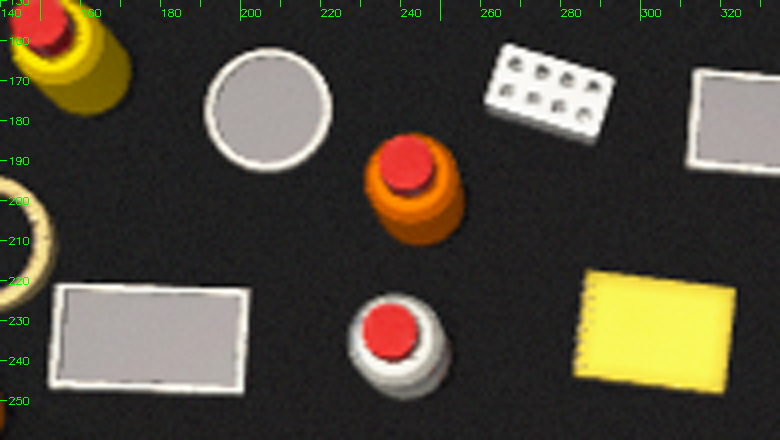

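View pics/crop1.png

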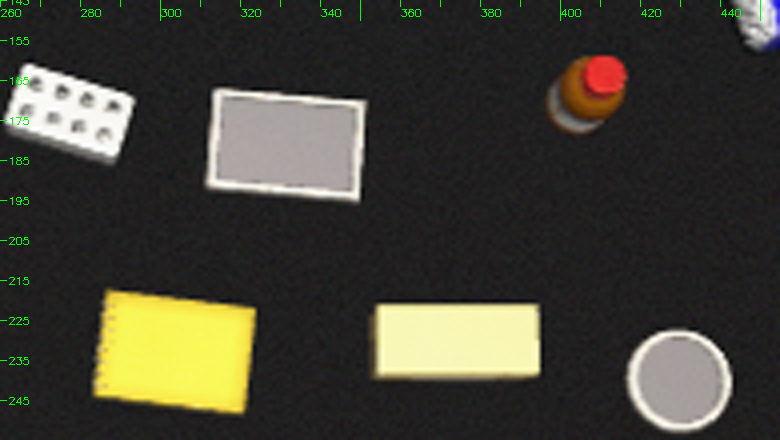

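The first crop shows the white bottle's red cap at crop (390,332), i.e. (237,232). Also there are the rack's top corners, the wide tray at (268,110) and the long tray. The second shows the brown bottle's cap at (605,75), the carton's top corners, the short tray and the narrow tray at (680,380). The choice is confirmed.

```bash
cat > m.py <<'E'
from h import *
c=pickle.load(open("top0.pkl","rb")); f=c["frame"]
O={0:(140,150),1:(260,145)}
def w(k,p,z): return at(c,(p[0]+.5)/4-.5+O[k][0],(p[1]+.5)/4-.5+O[k][1],z)[:2]
def quad(n,k,ps,z):
    q=np.array([w(k,p,z) for p in ps]); L=((q[1]-q[0])+(q[2]-q[3]))/2; S=((q[3]-q[0])+(q[2]-q[1]))/2
    print(n,"ctr",q.mean(0).round(4),"len",np.linalg.norm(L).round(4),np.linalg.norm(S).round(4),"long-axis deg",np.degrees(np.arctan2(-L[1],-L[0]) ).round(2))
quad("long",0,[(57,284),(249,290),(243,393),(50,387)],.01)
quad("short",1,[(215,90),(365,102),(358,200),(207,187)],.01)
quad("rack",0,[(504,43),(614,77),(597,136),(487,103)],.034)
quad("carton",1,[(376,304),(540,304),(540,375),(375,375)],.046)
print("wide",w(0,(268,109.5),.01),"narrow",w(1,(679.5,380),.01))
print("orange", w(0,(406,163),.145))
hsv=cv2.cvtColor(f,cv2.COLOR_BGR2HSV)
red=((np.minimum(hsv[...,0],180-hsv[...,0])<4)&(hsv[...,1]>170)&(hsv[...,2]>170)).astype(np.uint8)
for n,(u,v),z in (("big",(237,232),.145),("small",(411,163),.09)):
    s=red.copy(); mk=np.zeros_like(s); mk[v-14:v+14,u-14:u+14]=1; mm=cv2.moments(s*mk,True)
    u2,v2=mm['m10']/mm['m00'],mm['m01']/mm['m00']; p=at(c,u2,v2,z)
    sc=pickle.load(open("side0.pkl","rb"))
    print(n,u2,v2,"area->diam px",2*np.sqrt(mm['m00']/np.pi),p.round(4),"r",np.hypot(*p[:2]), "side cap px",proj(sc,p),"base",proj(sc,[p[0],p[1],0]))
print("side chk wide",proj(pickle.load(open("side0.pkl","rb")),[*w(0,(268,109.5),.01),.01]))
E
python3 m.py
```

```text
long ctr [0.4389 0.361 ] len 0.1354 0.0728 long-axis deg 87.71
short ctr [ 0.5887 -0.0755] len 0.1077 0.0716 long-axis deg 84.63
rack ctr [0.6098 0.0783] len 0.0812 0.0447 long-axis deg 72.13
carton ctr [ 0.4428 -0.1859] len 0.1127 0.0491 long-axis deg 89.5
wide [0.60288382 0.28050017] narrow [ 0.41751584 -0.34652989]
orange [0.53470489 0.17138955]
big 237.0 232.46153846153845 area->diam px 12.865501965161373 [0.4253 0.1814 0.145 ] r 0.4623740568494987 side cap px (np.float64(252.71250329235292), np.float64(165.40236950113825)) base (np.float64(253.48059157057165), np.float64(199.48574063317193))
small 410.8611111111111 163.20833333333334 area->diam px 9.574614729634384 [ 0.6175 -0.2849  0.09  ] r 0.6800389280601801 side cap px (np.float64(314.0259345256815), np.float64(263.60637756847433)) base (np.float64(311.9125611197118), np.float64(288.0232547994464))
side chk wide (np.float64(299.04602765924966), np.float64(185.1678889346892))
```

```bash
cat > go.py <<'E'
# go.py x y tcpz fingerangle_deg : shift in tool axes from present pose
import sys,numpy as np
from bench import telemetry
s=telemetry.state(); R=s["tool_rot"]; p=s["tcp_pos"]
x,y,z,a=map(float,sys.argv[1:5])
cur=np.degrees(np.arctan2(R[1,1],R[0,1])); yaw=((cur-a)+90)%180-90
print("t",s["time"],"p",p.round(4),"ang",cur.round(2),"F",s["contact_force"].round(1),"w",s["gripper_width"],"grip",s["grip_force"],"j",s["joint_pos"].round(2))
print("shift",(R.T@(np.array([x,y,z])-p)).round(4),"yaw",round(yaw,2))
E
python3 go.py 0.4253 0.1814 0.405 90; python3 go.py 0.4253 0.1814 0.288 90
```

```text
t 0.1 p [0.2632 0.5667 0.4042] ang 65.09 F [ 0.4 -1.7  0.1] w 1.002536813239528 grip 0.0 j [ 1.04  0.49  1.35 -0.    1.3  -0.1 ]
shift [-0.3093 -0.2812 -0.0006] yaw -24.91
t 0.1 p [0.2632 0.5667 0.4042] ang 65.09 F [ 0.4 -1.7  0.1] w 1.002536813239528 grip 0.0 j [ 1.04  0.49  1.35 -0.    1.3  -0.1 ]
shift [-0.3093 -0.2811  0.1164] yaw -24.91
```

Request:
jog_arm:
  series:
    - {"x": -0.034, "y": -0.031, "z": 0, "yaw": -3}
    - {"x": -0.068, "y": -0.062, "z": 0, "yaw": -6}
    - {"x": -0.102, "y": -0.093, "z": 0, "yaw": -9}
    - {"x": -0.136, "y": -0.124, "z": 0, "yaw": -12}
    - {"x": -0.17, "y": -0.155, "z": 0, "yaw": -15}
    - {"x": -0.204, "y": -0.186, "z": 0, "yaw": -18}
    - {"x": -0.238, "y": -0.217, "z": 0, "yaw": -21}
    - {"x": -0.272, "y": -0.248, "z": 0, "yaw": -24}
    - {"x": -0.295, "y": -0.268, "z": 0, "yaw": -25}
    - {"x": -0.309, "y": -0.281, "z": 0, "yaw": -25}
    - {"x": -0.309, "y": -0.281, "z": 0, "yaw": -25}
    - {"x": -0.309, "y": -0.281, "z": 0, "yaw": -25}
  fingers: 0.0854
  newtons: 40

```text
time: 1.3
tcp_pos: [0.4251, 0.1817, 0.4045]
tool_rot: [[-1.0, -0.0, -0.0], [-0.0, 1.0, 0.0], [0.0, 0.0, -1.0]]
contact_force: [-0.3, 0.1, -0.9]
gripper_width: 1.0
grip_force: 0.0
```

```bash
python3 go.py 0.4253 0.1814 0.288 90; python3 - <<'E'
from bench import viewer
import cv2
a=viewer.camera("side")["frame"]; b=viewer.camera("top")["frame"]
cv2.imwrite("pics/s1.png",cv2.hconcat([cv2.resize(a[60:260,180:330],None,fx=2.6,fy=2.6),cv2.resize(b[140:340,170:320],None,fx=2.6,fy=2.6)]))
E
```

```text
t 1.3 p [0.4251 0.1817 0.4045] ang 90.02 F [-0.3  0.1 -0.9] w 0.999542597838131 grip 0.0 j [ 0.27  0.27  1.73  0.    1.15 -1.3 ]
shift [-0.0002 -0.0003  0.1165] yaw 0.02
```

View pics/s1.png

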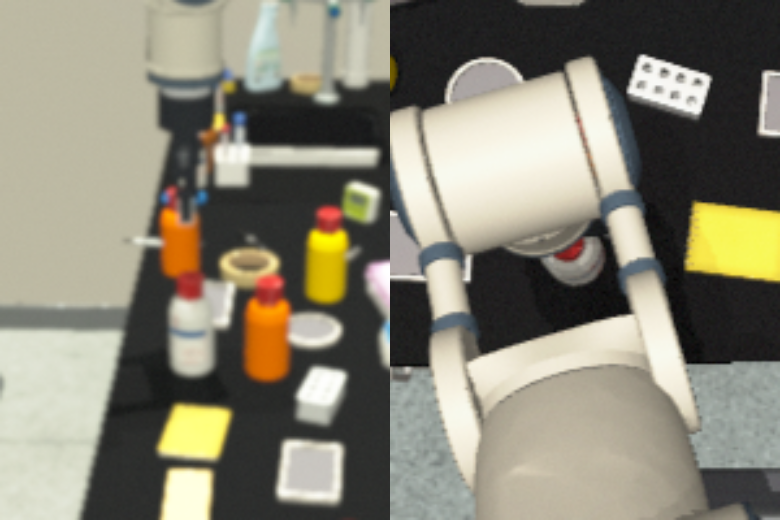

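The gripper is centred above the white bottle: fingers near column 187 and cap near (190,287) in the left half. I'll descend and grip the cap.

Request:
jog_arm:
  series:
    - {"x": 0, "y": 0, "z": 0.03, "yaw": 0}
    - {"x": 0, "y": 0, "z": 0.06, "yaw": 0}
    - {"x": 0, "y": 0, "z": 0.09, "yaw": 0}
    - {"x": 0, "y": 0, "z": 0.105, "yaw": 0}
    - {"x": 0, "y": 0, "z": 0.117, "yaw": 0}
    - {"x": 0, "y": 0, "z": 0.117, "yaw": 0}
    - {"x": 0, "y": 0, "z": 0.117, "yaw": 0}

```text
time: 2.1
tcp_pos: [0.425, 0.1824, 0.2879]
tool_rot: [[-1.0, -0.003, -0.0], [-0.003, 1.0, -0.0], [0.0, -0.0, -1.0]]
contact_force: [0.3, -0.6, 0.6]
gripper_width: 0.999
grip_force: 0.0
```

Request:
jog_arm:
  series:
    - {"x": 0, "y": 0, "z": 0, "yaw": 0}
    - {"x": 0, "y": 0, "z": 0, "yaw": 0}
    - {"x": 0, "y": 0, "z": 0, "yaw": 0}
    - {"x": 0, "y": 0, "z": 0, "yaw": 0}
    - {"x": 0, "y": 0, "z": 0, "yaw": 0}
    - {"x": 0, "y": 0, "z": 0, "yaw": 0}
    - {"x": 0, "y": 0, "z": 0, "yaw": 0}
    - {"x": 0, "y": 0, "z": 0, "yaw": 0}
    - {"x": 0, "y": 0, "z": 0, "yaw": 0}
    - {"x": 0, "y": 0, "z": 0, "yaw": 0}
  fingers: 0.02
  newtons: 40

```text
time: 3.1
tcp_pos: [0.4257, 0.1824, 0.2895]
tool_rot: [[-1.0, -0.001, 0.003], [-0.001, 1.0, 0.002], [-0.003, 0.002, -1.0]]
contact_force: [-7.1, 7.2, 34.9]
gripper_width: 0.422
grip_force: 60.3
```

Request:
jog_arm:
  series:
    - {"x": 0, "y": 0, "z": -0.005, "yaw": 0}
    - {"x": 0, "y": 0, "z": -0.01, "yaw": 0}
    - {"x": 0, "y": 0, "z": -0.02, "yaw": 0}
    - {"x": 0, "y": 0, "z": -0.04, "yaw": 0}
    - {"x": 0, "y": 0, "z": -0.065, "yaw": 0}
    - {"x": 0, "y": 0, "z": -0.09, "yaw": 0}
    - {"x": 0, "y": 0, "z": -0.12, "yaw": 0}
    - {"x": 0, "y": 0, "z": -0.15, "yaw": 0}
    - {"x": 0, "y": 0, "z": -0.165, "yaw": 0}
    - {"x": 0, "y": 0, "z": -0.175, "yaw": 0}
    - {"x": 0, "y": 0, "z": -0.175, "yaw": 0}
    - {"x": 0, "y": 0, "z": -0.175, "yaw": 0}

```text
time: 4.3
tcp_pos: [0.4249, 0.1817, 0.4621]
tool_rot: [[-1.0, -0.002, -0.001], [-0.002, 1.0, -0.0], [0.001, -0.0, -1.0]]
contact_force: [0.3, -0.6, -2.3]
gripper_width: 0.418
grip_force: 53.7
```

```bash
python3 go.py 0.6029 0.2805 0.463 90; python3 - <<'E'
from bench import viewer
import cv2
a=viewer.camera("side")["frame"]
cv2.imwrite("pics/s2.png",cv2.resize(a[40:260,180:380],None,fx=2.6,fy=2.6))
E
```

```text
t 4.3 p [0.4249 0.1817 0.4621] ang 90.09 F [ 0.3 -0.6 -2.3] w 0.417894428890335 grip 53.71453374624252 j [ 0.27  0.2   1.64 -0.    1.3  -1.3 ]
shift [-0.1781  0.0985 -0.0011] yaw 0.09
```

View pics/s2.png

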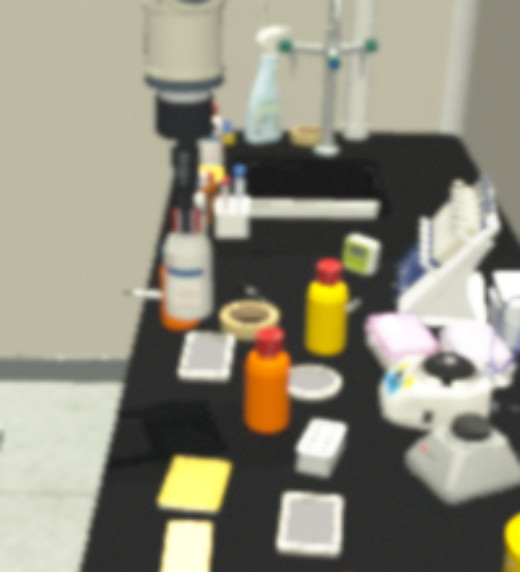

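The bottle is held and lifted, almost upright, at (190,275). I'll move it over the wide tray.

Request:
jog_arm:
  series:
    - {"x": -0.01, "y": 0.006, "z": 0, "yaw": 0}
    - {"x": -0.03, "y": 0.017, "z": 0, "yaw": 0}
    - {"x": -0.055, "y": 0.03, "z": 0, "yaw": 0}
    - {"x": -0.08, "y": 0.044, "z": 0, "yaw": 0}
    - {"x": -0.105, "y": 0.058, "z": 0, "yaw": 0}
    - {"x": -0.13, "y": 0.072, "z": 0, "yaw": 0}
    - {"x": -0.15, "y": 0.083, "z": 0, "yaw": 0}
    - {"x": -0.165, "y": 0.091, "z": 0, "yaw": 0}
    - {"x": -0.174, "y": 0.096, "z": 0, "yaw": 0}
    - {"x": -0.178, "y": 0.0985, "z": 0, "yaw": 0}
    - {"x": -0.178, "y": 0.0985, "z": 0, "yaw": 0}
    - {"x": -0.178, "y": 0.0985, "z": 0, "yaw": 0}

```text
time: 5.55
tcp_pos: [0.6026, 0.2804, 0.4626]
tool_rot: [[-1.0, -0.001, -0.0], [-0.001, 1.0, -0.0], [0.0, -0.0, -1.0]]
contact_force: [0.6, -0.6, -2.2]
gripper_width: 0.42
grip_force: 53.6
```

Request:
jog_arm:
  series:
    - {"x": 0, "y": 0, "z": 0.02, "yaw": 0}
    - {"x": 0, "y": 0, "z": 0.045, "yaw": 0}
    - {"x": 0, "y": 0, "z": 0.07, "yaw": 0}
    - {"x": 0, "y": 0, "z": 0.095, "yaw": 0}
    - {"x": 0, "y": 0, "z": 0.115, "yaw": 0}
    - {"x": 0, "y": 0, "z": 0.13, "yaw": 0}
    - {"x": 0, "y": 0, "z": 0.14, "yaw": 0}
    - {"x": 0, "y": 0, "z": 0.15, "yaw": 0}
    - {"x": 0, "y": 0, "z": 0.15, "yaw": 0}
    - {"x": 0, "y": 0, "z": 0.15, "yaw": 0}
    - {"x": 0, "y": 0, "z": 0.15, "yaw": 0}

```text
time: 6.65
tcp_pos: [0.6032, 0.2807, 0.3135]
tool_rot: [[-1.0, -0.002, 0.001], [-0.002, 1.0, 0.0], [-0.001, 0.0, -1.0]]
contact_force: [0.2, 0.5, -1.4]
gripper_width: 0.42
grip_force: 53.7
```

```bash
python3 go.py 0.6029 0.2805 0.294 90; python3 - <<'E'
from bench import viewer
import cv2
a=viewer.camera("side")["frame"]
cv2.imwrite("pics/s3.png",cv2.resize(a[90:220,220:380],None,fx=4,fy=4,interpolation=2))
E
```

```text
t 6.65 p [0.6032 0.2807 0.3135] ang 90.09 F [ 0.2  0.5 -1.4] w 0.42047637859858655 grip 53.68251500185579 j [ 0.35  0.64  1.34 -0.    1.16 -1.23]
shift [ 0.0003 -0.0002  0.0195] yaw 0.09
```

View pics/s3.png

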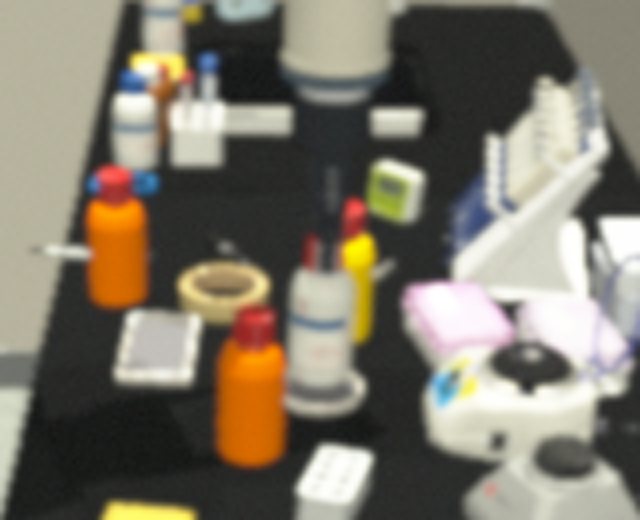

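The bottle hangs just above the wide tray, bottom at about (320,385) against tray centre (325,390). I'll lower it the rest of the way.

Request:
jog_arm:
  series:
    - {"x": 0, "y": 0, "z": 0.006, "yaw": 0}
    - {"x": 0, "y": 0, "z": 0.012, "yaw": 0}
    - {"x": 0, "y": 0, "z": 0.016, "yaw": 0}
    - {"x": 0, "y": 0, "z": 0.019, "yaw": 0}
    - {"x": 0, "y": 0, "z": 0.0205, "yaw": 0}
    - {"x": 0, "y": 0, "z": 0.0205, "yaw": 0}
    - {"x": 0, "y": 0, "z": 0.0205, "yaw": 0}

```text
time: 7.4
tcp_pos: [0.603, 0.2806, 0.2927]
tool_rot: [[-1.0, -0.002, 0.0], [-0.002, 1.0, 0.0], [-0.0, 0.0, -1.0]]
contact_force: [-2.9, -0.8, 6.5]
gripper_width: 0.422
grip_force: 56.2
```

Contact with the floor, so I'll release it.

Request:
jog_arm:
  series:
    - {"x": 0, "y": 0, "z": 0, "yaw": 0}
    - {"x": 0, "y": 0, "z": 0, "yaw": 0}
    - {"x": 0, "y": 0, "z": 0, "yaw": 0}
    - {"x": 0, "y": 0, "z": 0, "yaw": 0}
    - {"x": 0, "y": 0, "z": 0, "yaw": 0}
    - {"x": 0, "y": 0, "z": 0, "yaw": 0}
    - {"x": 0, "y": 0, "z": 0, "yaw": 0}
    - {"x": 0, "y": 0, "z": 0, "yaw": 0}
  fingers: 0.0854

```text
time: 8.2
tcp_pos: [0.603, 0.2806, 0.2922]
tool_rot: [[-1.0, -0.002, -0.0], [-0.002, 1.0, 0.0], [0.0, 0.0, -1.0]]
contact_force: [0.2, -0.1, -0.3]
gripper_width: 1.001
grip_force: 0.0
```

Request:
jog_arm:
  series:
    - {"x": 0, "y": 0, "z": -0.015, "yaw": 0}
    - {"x": 0, "y": 0, "z": -0.04, "yaw": 0}
    - {"x": 0, "y": 0, "z": -0.07, "yaw": 0}
    - {"x": 0, "y": 0, "z": -0.1, "yaw": 0}
    - {"x": 0, "y": 0, "z": -0.12, "yaw": 0}
    - {"x": 0, "y": 0, "z": -0.12, "yaw": 0}
    - {"x": 0, "y": 0, "z": -0.12, "yaw": 0}

```text
time: 8.9
tcp_pos: [0.6029, 0.2806, 0.4131]
tool_rot: [[-1.0, -0.001, 0.001], [-0.001, 1.0, 0.0], [-0.001, 0.0, -1.0]]
contact_force: [-0.2, 0.2, 0.1]
gripper_width: 1.002
grip_force: 0.0
```

```bash
python3 go.py 0.6175 -0.2849 0.41 75;python3 go.py 0.6175 -0.2849 0.205 65
```

```text
t 8.9 p [0.6029 0.2806 0.4131] ang 90.09 F [-0.2  0.2  0.1] w 1.0023525615381361 grip 0.0 j [ 0.35  0.54  1.23 -0.    1.37 -1.23]
shift [-0.0138 -0.5655  0.0029] yaw 15.09
t 8.9 p [0.6029 0.2806 0.4131] ang 90.09 F [-0.2  0.2  0.1] w 1.0023525615381361 grip 0.0 j [ 0.35  0.54  1.23 -0.    1.37 -1.23]
shift [-0.0135 -0.5656  0.2079] yaw 25.09
```

Request:
jog_arm:
  series:
    - {"x": 0, "y": -0.03, "z": 0, "yaw": 0}
    - {"x": 0, "y": -0.08, "z": 0, "yaw": 0}
    - {"x": 0, "y": -0.13, "z": 0, "yaw": 0}
    - {"x": 0, "y": -0.18, "z": 0, "yaw": 0}
    - {"x": 0, "y": -0.23, "z": 0, "yaw": 0}
    - {"x": 0, "y": -0.28, "z": 0, "yaw": 0}
    - {"x": 0, "y": -0.33, "z": 0, "yaw": 0}
    - {"x": -0.013, "y": -0.38, "z": 0, "yaw": 0}
    - {"x": -0.013, "y": -0.43, "z": 0, "yaw": 0}
    - {"x": -0.013, "y": -0.48, "z": 0, "yaw": 0}
    - {"x": -0.013, "y": -0.53, "z": 0, "yaw": 0}
    - {"x": -0.013, "y": -0.565, "z": 0, "yaw": 0}

```text
time: 10.1
tcp_pos: [0.6162, -0.2874, 0.4111]
tool_rot: [[-1.0, -0.0, -0.002], [-0.0, 1.0, 0.001], [0.002, 0.001, -1.0]]
contact_force: [0.8, 0.3, 0.6]
gripper_width: 1.0
grip_force: 0.0
```

Request:
jog_arm:
  series:
    - {"x": 0, "y": 0, "z": 0, "yaw": 0}
    - {"x": 0, "y": 0, "z": 0, "yaw": 0}
    - {"x": 0, "y": 0, "z": 0, "yaw": 0}

```text
time: 10.4
tcp_pos: [0.6168, -0.2834, 0.4116]
tool_rot: [[-1.0, -0.002, -0.001], [-0.002, 1.0, 0.001], [0.001, 0.001, -1.0]]
contact_force: [-0.4, 0.4, 0.3]
gripper_width: 0.996
grip_force: 0.0
```

```bash
python3 go.py 0.6175 -0.2849 0.205 90; python3 - <<'E'
from bench import viewer
import cv2
a=viewer.camera("side")["frame"]; b=viewer.camera("top")["frame"]
cv2.imwrite("pics/s4.png",cv2.hconcat([cv2.resize(a[110:310,220:370],None,fx=2.6,fy=2.6),cv2.resize(b[110:310,170:320],None,fx=2.6,fy=2.6)]))
E
```

```text
t 10.4 p [ 0.6168 -0.2834  0.4116] ang 90.12 F [-0.4  0.4  0.3] w 0.9963140853109493 grip 0.0 j [-0.52  0.57  1.19  0.    1.39 -2.09]
shift [-0.0009 -0.0017  0.2066] yaw 0.12
```

View pics/s4.png

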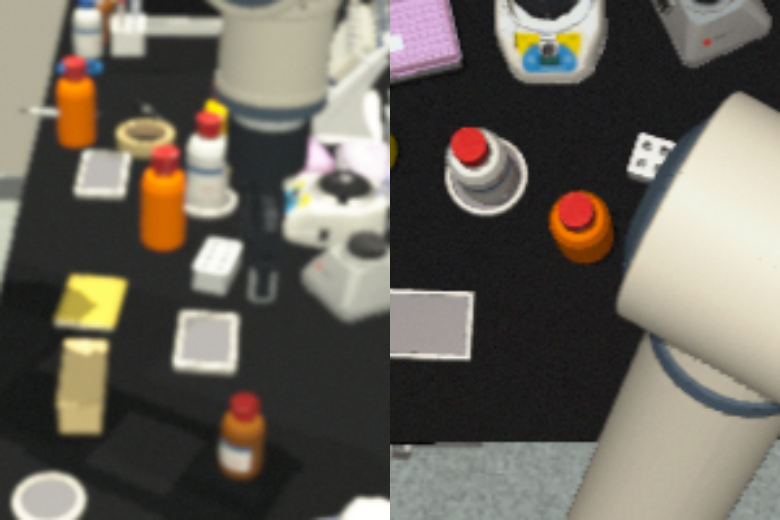

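The white bottle stands upright in the wide tray, inside the rim at (487,172) in the right half. The gripper is over the brown bottle, whose cap at (243,405) in the left half agrees with the measured position. I'll descend onto its body.

Request:
jog_arm:
  series:
    - {"x": -0.001, "y": -0.001, "z": 0.03, "yaw": 0}
    - {"x": -0.001, "y": -0.0015, "z": 0.07, "yaw": 0}
    - {"x": -0.001, "y": -0.0015, "z": 0.11, "yaw": 0}
    - {"x": -0.001, "y": -0.0015, "z": 0.145, "yaw": 0}
    - {"x": -0.001, "y": -0.0015, "z": 0.175, "yaw": 0}
    - {"x": -0.001, "y": -0.0015, "z": 0.195, "yaw": 0}
    - {"x": -0.001, "y": -0.0015, "z": 0.21, "yaw": 0}
    - {"x": -0.001, "y": -0.0015, "z": 0.21, "yaw": 0}
    - {"x": -0.001, "y": -0.0015, "z": 0.21, "yaw": 0}

```text
time: 11.4
tcp_pos: [0.6183, -0.2856, 0.2029]
tool_rot: [[-1.0, -0.002, 0.001], [-0.002, 1.0, -0.0], [-0.001, -0.0, -1.0]]
contact_force: [0.2, 0.8, 0.2]
gripper_width: 1.003
grip_force: 0.0
```

Request:
jog_arm:
  series:
    - {"x": 0, "y": 0, "z": 0, "yaw": 0}
    - {"x": 0, "y": 0, "z": 0, "yaw": 0}
    - {"x": 0, "y": 0, "z": 0, "yaw": 0}
    - {"x": 0, "y": 0, "z": 0, "yaw": 0}
    - {"x": 0, "y": 0, "z": 0, "yaw": 0}
    - {"x": 0, "y": 0, "z": 0, "yaw": 0}
    - {"x": 0, "y": 0, "z": 0, "yaw": 0}
    - {"x": 0, "y": 0, "z": 0, "yaw": 0}
    - {"x": 0, "y": 0, "z": 0, "yaw": 0}
  fingers: 0.03
  newtons: 30

```text
time: 12.3
tcp_pos: [0.6181, -0.286, 0.2031]
tool_rot: [[-1.0, -0.001, 0.001], [-0.001, 1.0, -0.001], [-0.001, -0.001, -1.0]]
contact_force: [-1.6, 1.0, 7.0]
gripper_width: 0.506
grip_force: 29.7
```

Request:
jog_arm:
  series:
    - {"x": 0, "y": 0, "z": -0.005, "yaw": 0}
    - {"x": 0, "y": 0, "z": -0.012, "yaw": 0}
    - {"x": 0, "y": 0, "z": -0.025, "yaw": 0}
    - {"x": 0, "y": 0, "z": -0.045, "yaw": 0}
    - {"x": 0, "y": 0, "z": -0.065, "yaw": 0}
    - {"x": 0, "y": 0, "z": -0.085, "yaw": 0}
    - {"x": 0, "y": 0, "z": -0.1, "yaw": 0}
    - {"x": 0, "y": 0, "z": -0.1, "yaw": 0}
    - {"x": 0, "y": 0, "z": -0.1, "yaw": 0}

```text
time: 13.2
tcp_pos: [0.6177, -0.2858, 0.3022]
tool_rot: [[-1.0, -0.002, 0.0], [-0.002, 1.0, -0.0], [-0.0, -0.0, -1.0]]
contact_force: [-0.4, -0.0, -2.1]
gripper_width: 0.507
grip_force: 30.7
```

```bash
python3 go.py 0.4175 -0.3465 0.30 90
```

```text
t 13.2 p [ 0.6177 -0.2858  0.3022] ang 90.09 F [-0.4 -0.  -2.1] w 0.50693892993875 grip 30.6818425655365 j [-0.52  0.67  1.3  -0.    1.17 -2.09]
shift [ 0.2003 -0.0604  0.0021] yaw 0.09
```

Request:
jog_arm:
  series:
    - {"x": 0.012, "y": -0.0035, "z": 0, "yaw": 0}
    - {"x": 0.035, "y": -0.01, "z": 0, "yaw": 0}
    - {"x": 0.063, "y": -0.019, "z": 0, "yaw": 0}
    - {"x": 0.092, "y": -0.028, "z": 0, "yaw": 0}
    - {"x": 0.121, "y": -0.036, "z": 0, "yaw": 0}
    - {"x": 0.15, "y": -0.045, "z": 0, "yaw": 0}
    - {"x": 0.173, "y": -0.052, "z": 0, "yaw": 0}
    - {"x": 0.19, "y": -0.057, "z": 0, "yaw": 0}
    - {"x": 0.2, "y": -0.06, "z": 0, "yaw": 0}
    - {"x": 0.2, "y": -0.06, "z": 0, "yaw": 0}
    - {"x": 0.2, "y": -0.06, "z": 0, "yaw": 0}

```text
time: 14.3
tcp_pos: [0.4184, -0.3462, 0.3021]
tool_rot: [[-1.0, -0.001, 0.0], [-0.001, 1.0, -0.0], [-0.0, -0.0, -1.0]]
contact_force: [0.1, -0.2, -0.7]
gripper_width: 0.506
grip_force: 30.7
```

Request:
jog_arm:
  series:
    - {"x": 0, "y": 0, "z": 0.015, "yaw": 0}
    - {"x": 0, "y": 0, "z": 0.035, "yaw": 0}
    - {"x": 0, "y": 0, "z": 0.055, "yaw": 0}
    - {"x": 0, "y": 0, "z": 0.07, "yaw": 0}
    - {"x": 0, "y": 0, "z": 0.08, "yaw": 0}
    - {"x": 0, "y": 0, "z": 0.08, "yaw": 0}
    - {"x": 0, "y": 0, "z": 0.08, "yaw": 0}

```text
time: 15.0
tcp_pos: [0.4184, -0.3461, 0.2225]
tool_rot: [[-1.0, -0.002, 0.0], [-0.002, 1.0, -0.0], [-0.0, -0.0, -1.0]]
contact_force: [-0.3, 0.1, -1.6]
gripper_width: 0.508
grip_force: 30.7
```

```bash
python3 go.py 0.4175 -0.3465 0.206 90; python3 - <<'E'
from bench import viewer
import cv2
a=viewer.camera("side")["frame"]; b=viewer.camera("top")["frame"]
cv2.imwrite("pics/s5.png",cv2.hconcat([cv2.resize(a[190:340,190:300],None,fx=3.5,fy=3.5),cv2.resize(b[150:300,360:470],None,fx=3.5,fy=3.5)]))
E
```

```text
t 15.0 p [ 0.4184 -0.3461  0.2225] ang 90.12 F [-0.3  0.1 -1.6] w 0.5084830836863532 grip 30.74696123600006 j [-0.8   0.63  1.73  0.    0.79 -2.37]
shift [ 0.0009 -0.0004  0.0165] yaw 0.12
```

View pics/s5.png

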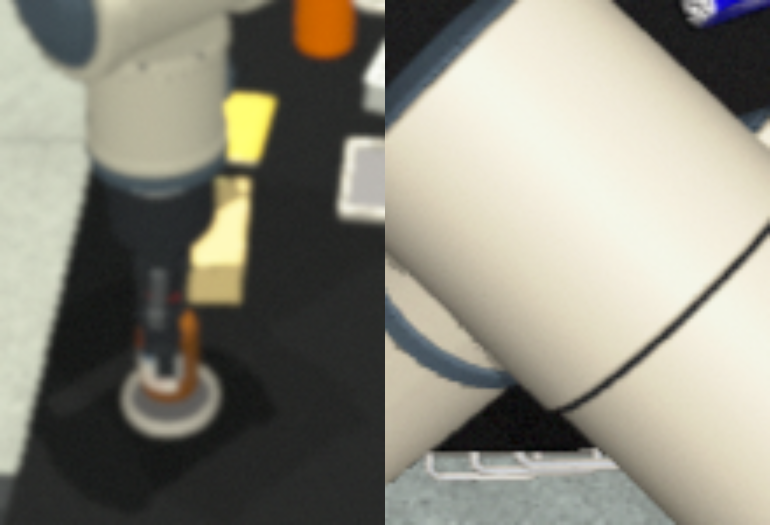

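The brown bottle hangs centred over the narrow tray, at (172,370) in the left half. I'll lower and release it.

Request:
jog_arm:
  series:
    - {"x": 0.001, "y": 0, "z": 0.005, "yaw": 0}
    - {"x": 0.001, "y": 0, "z": 0.01, "yaw": 0}
    - {"x": 0.001, "y": 0, "z": 0.013, "yaw": 0}
    - {"x": 0.001, "y": 0, "z": 0.015, "yaw": 0}
    - {"x": 0.001, "y": 0, "z": 0.0165, "yaw": 0}
    - {"x": 0.001, "y": 0, "z": 0.0165, "yaw": 0}
    - {"x": 0.001, "y": 0, "z": 0.0165, "yaw": 0}

```text
time: 15.8
tcp_pos: [0.4169, -0.3461, 0.2061]
tool_rot: [[-1.0, -0.002, -0.0], [-0.002, 1.0, -0.0], [0.0, -0.0, -1.0]]
contact_force: [-2.6, 1.2, 10.1]
gripper_width: 0.511
grip_force: 31.5
```

Request:
jog_arm:
  series:
    - {"x": 0, "y": 0, "z": 0, "yaw": 0}
    - {"x": 0, "y": 0, "z": 0, "yaw": 0}
    - {"x": 0, "y": 0, "z": 0, "yaw": 0}
    - {"x": 0, "y": 0, "z": 0, "yaw": 0}
    - {"x": 0, "y": 0, "z": 0, "yaw": 0}
    - {"x": 0, "y": 0, "z": 0, "yaw": 0}
    - {"x": 0, "y": 0, "z": 0, "yaw": 0}
  fingers: 0.0854

```text
time: 16.5
tcp_pos: [0.4169, -0.3462, 0.2057]
tool_rot: [[-1.0, -0.002, -0.0], [-0.002, 1.0, -0.0], [0.0, -0.0, -1.0]]
contact_force: [0.1, 0.4, 0.0]
gripper_width: 1.0
grip_force: 0.0
```

Request:
jog_arm:
  series:
    - {"x": 0, "y": 0, "z": -0.015, "yaw": 0}
    - {"x": 0, "y": 0, "z": -0.04, "yaw": 0}
    - {"x": 0, "y": 0, "z": -0.07, "yaw": 0}
    - {"x": 0, "y": 0, "z": -0.1, "yaw": 0}
    - {"x": 0, "y": 0, "z": -0.12, "yaw": 0}
    - {"x": 0, "y": 0, "z": -0.12, "yaw": 0}

```text
time: 17.1
tcp_pos: [0.4174, -0.3466, 0.3283]
tool_rot: [[-1.0, -0.002, 0.003], [-0.002, 1.0, -0.003], [-0.003, -0.003, -1.0]]
contact_force: [0.0, 0.4, -1.0]
gripper_width: 0.998
grip_force: 0.0
```

```bash
python3 go.py 0.4428 -0.1859 0.326 -0.5
```

```text
t 17.1 p [ 0.4174 -0.3466  0.3283] ang 90.09 F [ 0.   0.4 -1. ] w 0.998101704178712 grip 0.0 j [-0.8   0.47  1.64 -0.    1.03 -2.38]
shift [-0.0256  0.1607  0.0019] yaw -89.41
```

Request:
jog_arm:
  series:
    - {"x": -0.002, "y": 0.014, "z": 0, "yaw": 8}
    - {"x": -0.005, "y": 0.03, "z": 0, "yaw": 16}
    - {"x": -0.008, "y": 0.048, "z": 0, "yaw": 24}
    - {"x": -0.01, "y": 0.065, "z": 0, "yaw": 32}
    - {"x": -0.013, "y": 0.082, "z": 0, "yaw": 40}
    - {"x": -0.016, "y": 0.1, "z": 0, "yaw": 48}
    - {"x": -0.019, "y": 0.118, "z": 0, "yaw": 56}
    - {"x": -0.021, "y": 0.134, "z": 0, "yaw": 64}
    - {"x": -0.024, "y": 0.15, "z": 0, "yaw": 72}
    - {"x": -0.0255, "y": 0.1605, "z": 0, "yaw": 80}
    - {"x": -0.0255, "y": 0.1605, "z": 0, "yaw": 87}
    - {"x": -0.0255, "y": 0.1605, "z": 0, "yaw": 90.5}

```text
time: 18.3
tcp_pos: [0.4421, -0.1851, 0.325]
tool_rot: [[0.011, 1.0, -0.001], [1.0, -0.011, 0.001], [0.0, -0.001, -1.0]]
contact_force: [0.4, 0.4, -0.6]
gripper_width: 1.003
grip_force: 0.0
```

Request:
jog_arm:
  series:
    - {"x": 0, "y": 0, "z": 0, "yaw": 0}
    - {"x": 0, "y": 0, "z": 0, "yaw": 0}
    - {"x": 0, "y": 0, "z": 0, "yaw": 0}

```text
time: 18.6
tcp_pos: [0.4421, -0.1857, 0.3254]
tool_rot: [[0.006, 1.0, -0.0], [1.0, -0.006, 0.0], [0.0, -0.0, -1.0]]
contact_force: [1.0, -0.2, -0.7]
gripper_width: 0.996
grip_force: 0.0
```

```bash
python3 go.py 0.4428 -0.1859 0.185 -0.5; python3 - <<'E'
from bench import viewer
import cv2
a=viewer.camera("side")["frame"]
cv2.imwrite("pics/s6.png",cv2.resize(a[180:330,180:350],None,fx=3.5,fy=3.5))
E
```

```text
t 18.6 p [ 0.4421 -0.1857  0.3254] ang -0.32 F [ 1.  -0.2 -0.7] w 0.9955066583179261 grip 0.0 j [-0.52  0.4   1.79 -0.    0.95 -0.52]
shift [-0.0002  0.0007  0.1404] yaw 0.18
```

View pics/s6.png

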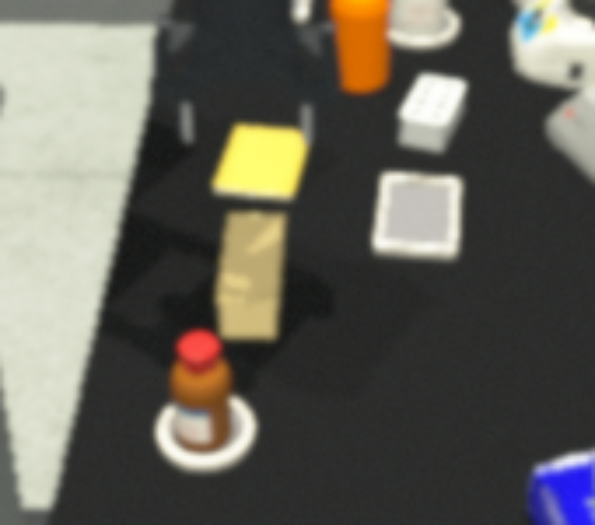

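The brown bottle stands in the narrow tray at (205,425). The open fingers (columns 187 to 306) straddle the carton's axis (column 250). I'll descend on the carton.

Request:
jog_arm:
  series:
    - {"x": 0, "y": 0.0005, "z": 0.03, "yaw": 0}
    - {"x": 0, "y": 0.0005, "z": 0.065, "yaw": 0}
    - {"x": 0, "y": 0.0005, "z": 0.095, "yaw": 0}
    - {"x": 0, "y": 0.0005, "z": 0.12, "yaw": 0}
    - {"x": 0, "y": 0.0005, "z": 0.135, "yaw": 0}
    - {"x": 0, "y": 0.0005, "z": 0.1425, "yaw": 0}
    - {"x": 0, "y": 0.0005, "z": 0.1425, "yaw": 0}
    - {"x": 0, "y": 0.0005, "z": 0.1425, "yaw": 0}

```text
time: 19.45
tcp_pos: [0.4429, -0.1857, 0.1837]
tool_rot: [[0.007, 1.0, 0.0], [1.0, -0.007, -0.0], [-0.0, 0.0, -1.0]]
contact_force: [-0.1, -0.1, 0.6]
gripper_width: 0.997
grip_force: 0.0
```

Request:
jog_arm:
  series:
    - {"x": 0, "y": 0, "z": 0, "yaw": 0}
    - {"x": 0, "y": 0, "z": 0, "yaw": 0}
    - {"x": 0, "y": 0, "z": 0, "yaw": 0}
    - {"x": 0, "y": 0, "z": 0, "yaw": 0}
    - {"x": 0, "y": 0, "z": 0, "yaw": 0}
    - {"x": 0, "y": 0, "z": 0, "yaw": 0}
    - {"x": 0, "y": 0, "z": 0, "yaw": 0}
    - {"x": 0, "y": 0, "z": 0, "yaw": 0}
    - {"x": 0, "y": 0, "z": 0, "yaw": 0}
  fingers: 0.035
  newtons: 35

```text
time: 20.35
tcp_pos: [0.4429, -0.1857, 0.1838]
tool_rot: [[0.007, 1.0, 0.001], [1.0, -0.007, -0.001], [-0.001, 0.001, -1.0]]
contact_force: [-0.1, 0.3, 10.2]
gripper_width: 0.565
grip_force: 34.4
```

Request:
jog_arm:
  series:
    - {"x": 0, "y": 0, "z": -0.006, "yaw": 0}
    - {"x": 0, "y": 0, "z": -0.015, "yaw": 0}
    - {"x": 0, "y": 0, "z": -0.035, "yaw": 0}
    - {"x": 0, "y": 0, "z": -0.06, "yaw": 0}
    - {"x": 0, "y": 0, "z": -0.09, "yaw": 0}
    - {"x": 0, "y": 0, "z": -0.12, "yaw": 0}
    - {"x": 0, "y": 0, "z": -0.15, "yaw": 0}
    - {"x": 0, "y": 0, "z": -0.18, "yaw": 0}
    - {"x": 0, "y": 0, "z": -0.205, "yaw": 0}
    - {"x": 0, "y": 0, "z": -0.22, "yaw": 0}
    - {"x": 0, "y": 0, "z": -0.22, "yaw": 0}

```text
time: 21.45
tcp_pos: [0.4428, -0.1856, 0.4056]
tool_rot: [[0.007, 1.0, 0.003], [1.0, -0.007, -0.002], [-0.002, 0.003, -1.0]]
contact_force: [0.2, 0.8, -0.4]
gripper_width: 0.565
grip_force: 36.6
```

```bash
python3 go.py 0.4389 0.361 0.403 -2.3
```

```text
t 21.45 p [ 0.4428 -0.1856  0.4056] ang -0.41 F [ 0.2  0.8 -0.4] w 0.5649050508818235 grip 36.57620072364807 j [-0.52  0.29  1.69 -0.    1.16 -0.51]
shift [ 0.5466 -0.0078  0.0015] yaw 1.89
```

Request:
jog_arm:
  series:
    - {"x": 0.015, "y": 0, "z": 0, "yaw": 0}
    - {"x": 0.04, "y": 0, "z": 0, "yaw": 0}
    - {"x": 0.075, "y": 0, "z": 0, "yaw": 0}
    - {"x": 0.115, "y": 0, "z": 0, "yaw": 0}
    - {"x": 0.155, "y": 0, "z": 0, "yaw": 0}
    - {"x": 0.195, "y": -0.002, "z": 0, "yaw": 0}
    - {"x": 0.235, "y": -0.004, "z": 0, "yaw": 0.5}
    - {"x": 0.275, "y": -0.006, "z": 0, "yaw": 1}
    - {"x": 0.315, "y": -0.008, "z": 0, "yaw": 1.5}
    - {"x": 0.355, "y": -0.008, "z": 0, "yaw": 2}
    - {"x": 0.395, "y": -0.008, "z": 0, "yaw": 2}
    - {"x": 0.43, "y": -0.008, "z": 0, "yaw": 2}

```text
time: 22.65
tcp_pos: [0.4364, 0.2467, 0.402]
tool_rot: [[0.041, 0.999, -0.002], [0.999, -0.041, -0.001], [-0.001, -0.002, -1.0]]
contact_force: [1.0, -0.2, -1.0]
gripper_width: 0.567
grip_force: 36.6
```

```bash
python3 go.py 0.4389 0.361 0.403 -2.3
```

```text
t 22.65 p [0.4364 0.2467 0.402 ] ang -2.37 F [ 1.  -0.2 -1. ] w 0.5670432897840505 grip 36.5669059753418 j [0.4  0.32 1.65 0.   1.17 0.44]
shift [ 0.1143 -0.0023 -0.001 ] yaw -0.07
```

Request:
jog_arm:
  series:
    - {"x": 0.035, "y": 0, "z": 0, "yaw": 0}
    - {"x": 0.065, "y": 0, "z": 0, "yaw": 0}
    - {"x": 0.09, "y": 0, "z": 0, "yaw": 0}
    - {"x": 0.107, "y": 0, "z": 0, "yaw": 0}
    - {"x": 0.114, "y": 0, "z": 0, "yaw": 0}
    - {"x": 0.114, "y": 0, "z": 0, "yaw": 0}
    - {"x": 0.114, "y": 0, "z": 0.02, "yaw": 0}
    - {"x": 0.114, "y": 0, "z": 0.05, "yaw": 0}
    - {"x": 0.114, "y": 0, "z": 0.09, "yaw": 0}
    - {"x": 0.114, "y": 0, "z": 0.12, "yaw": 0}
    - {"x": 0.114, "y": 0, "z": 0.13, "yaw": 0}
    - {"x": 0.114, "y": 0, "z": 0.13, "yaw": 0}

```text
time: 23.85
tcp_pos: [0.4425, 0.3574, 0.2725]
tool_rot: [[0.043, 0.999, -0.002], [0.999, -0.043, -0.001], [-0.001, -0.002, -1.0]]
contact_force: [0.4, 0.5, -0.8]
gripper_width: 0.567
grip_force: 36.7
```

Request:
jog_arm:
  series:
    - {"x": 0, "y": 0, "z": 0.02, "yaw": 0}
    - {"x": 0, "y": 0, "z": 0.04, "yaw": 0}
    - {"x": 0, "y": 0, "z": 0.06, "yaw": 0}
    - {"x": 0, "y": 0, "z": 0.065, "yaw": 0}
    - {"x": 0, "y": 0, "z": 0.065, "yaw": 0}
    - {"x": 0, "y": 0, "z": 0.065, "yaw": 0}

```text
time: 24.45
tcp_pos: [0.4431, 0.3585, 0.2096]
tool_rot: [[0.042, 0.999, 0.002], [0.999, -0.042, 0.001], [0.001, 0.002, -1.0]]
contact_force: [0.2, 0.4, -0.6]
gripper_width: 0.565
grip_force: 36.7
```

```bash
python3 go.py 0.4389 0.361 0.187 -2.3; python3 - <<'E'
from bench import viewer
import cv2
a=viewer.camera("side")["frame"]; b=viewer.camera("top")["frame"]
cv2.imwrite("pics/s7.png",cv2.hconcat([cv2.resize(a[90:240,190:300],None,fx=3.5,fy=3.5),cv2.resize(b[150:300,130:240],None,fx=3.5,fy=3.5)]))
E
```

```text
t 24.45 p [0.4431 0.3585 0.2096] ang -2.42 F [ 0.2  0.4 -0.6] w 0.5654696217973668 grip 36.69570565223694 j [ 0.58  0.67  1.67 -0.    0.8   0.62]
shift [ 0.0023 -0.0043  0.0226] yaw -0.12
```

View pics/s7.png

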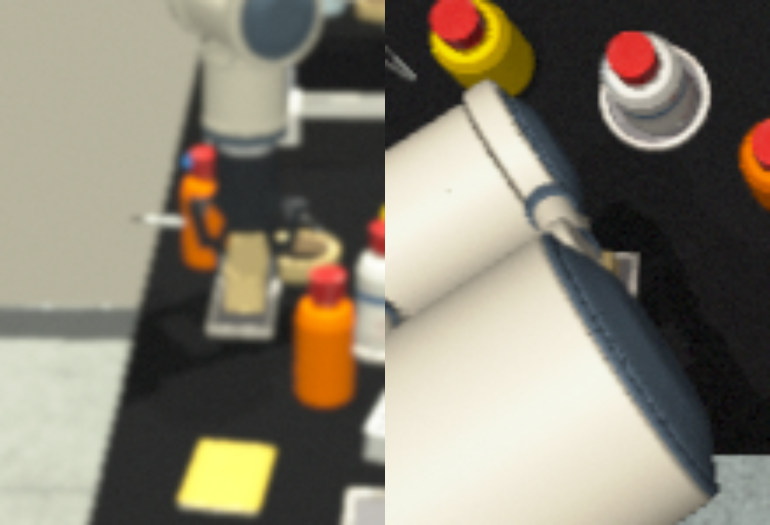

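The carton is above the long tray and aligned with it, (245,285) in the left half. I'll make the small correction, lower it and release.

Request:
jog_arm:
  series:
    - {"x": 0.002, "y": -0.004, "z": 0.003, "yaw": 0}
    - {"x": 0.002, "y": -0.004, "z": 0.008, "yaw": 0}
    - {"x": 0.002, "y": -0.004, "z": 0.014, "yaw": 0}
    - {"x": 0.002, "y": -0.004, "z": 0.019, "yaw": 0}
    - {"x": 0.002, "y": -0.004, "z": 0.0225, "yaw": 0}
    - {"x": 0.002, "y": -0.004, "z": 0.0225, "yaw": 0}
    - {"x": 0.002, "y": -0.004, "z": 0.0225, "yaw": 0}

```text
time: 25.25
tcp_pos: [0.4385, 0.3605, 0.1858]
tool_rot: [[0.042, 0.999, -0.0], [0.999, -0.042, -0.0], [-0.0, -0.0, -1.0]]
contact_force: [-4.2, -0.5, 10.2]
gripper_width: 0.569
grip_force: 38.5
```

Request:
jog_arm:
  series:
    - {"x": 0, "y": 0, "z": 0, "yaw": 0}
    - {"x": 0, "y": 0, "z": 0, "yaw": 0}
    - {"x": 0, "y": 0, "z": 0, "yaw": 0}
    - {"x": 0, "y": 0, "z": 0, "yaw": 0}
    - {"x": 0, "y": 0, "z": 0, "yaw": 0}
    - {"x": 0, "y": 0, "z": 0, "yaw": 0}
  fingers: 0.075

```text
time: 25.85
tcp_pos: [0.4387, 0.3605, 0.1857]
tool_rot: [[0.042, 0.999, 0.0], [0.999, -0.042, -0.0], [-0.0, 0.0, -1.0]]
contact_force: [-0.6, 0.2, -1.0]
gripper_width: 0.879
grip_force: 0.0
```

Request:
jog_arm:
  series:
    - {"x": 0, "y": 0, "z": -0.015, "yaw": 0}
    - {"x": 0, "y": 0, "z": -0.05, "yaw": 0}
    - {"x": 0, "y": 0, "z": -0.09, "yaw": 0}
    - {"x": 0, "y": 0, "z": -0.13, "yaw": 0}
    - {"x": 0, "y": 0, "z": -0.17, "yaw": 0}
    - {"x": 0, "y": 0, "z": -0.2, "yaw": 0}
    - {"x": 0, "y": 0, "z": -0.215, "yaw": 0}
    - {"x": 0, "y": 0, "z": -0.215, "yaw": 0}
  fingers: 0.0854

```text
time: 26.65
tcp_pos: [0.439, 0.3607, 0.403]
tool_rot: [[0.042, 0.999, 0.003], [0.999, -0.042, 0.002], [0.002, 0.003, -1.0]]
contact_force: [-0.2, 0.5, -0.8]
gripper_width: 0.997
grip_force: 0.0
```

```bash
python3 go.py 0.6098 0.0783 0.40 -17.87
```

```text
t 26.65 p [0.439  0.3607 0.403 ] ang -2.41 F [-0.2  0.5 -0.8] w 0.9968058902156989 grip 0.0 j [ 0.58  0.41  1.49 -0.    1.23  0.62]
shift [-0.275   0.1825  0.0029] yaw 15.46
```

Request:
jog_arm:
  series:
    - {"x": -0.02, "y": 0.0135, "z": 0, "yaw": 1}
    - {"x": -0.05, "y": 0.0335, "z": 0, "yaw": 3}
    - {"x": -0.085, "y": 0.057, "z": 0, "yaw": 6}
    - {"x": -0.12, "y": 0.08, "z": 0, "yaw": 9}
    - {"x": -0.155, "y": 0.103, "z": 0, "yaw": 12}
    - {"x": -0.19, "y": 0.126, "z": 0, "yaw": 15}
    - {"x": -0.225, "y": 0.15, "z": 0, "yaw": 15.5}
    - {"x": -0.255, "y": 0.17, "z": 0, "yaw": 15.5}
    - {"x": -0.275, "y": 0.1825, "z": 0, "yaw": 15.5}
    - {"x": -0.275, "y": 0.1825, "z": 0, "yaw": 15.5}
    - {"x": -0.275, "y": 0.1825, "z": 0.02, "yaw": 15.5}
    - {"x": -0.275, "y": 0.1825, "z": 0.04, "yaw": 15.5}

```text
time: 27.85
tcp_pos: [0.609, 0.0784, 0.3595]
tool_rot: [[0.308, 0.951, -0.0], [0.951, -0.308, 0.0], [0.0, -0.0, -1.0]]
contact_force: [0.1, 0.1, -0.4]
gripper_width: 1.001
grip_force: 0.0
```

Request:
jog_arm:
  series:
    - {"x": 0, "y": 0, "z": 0.03, "yaw": 0}
    - {"x": 0, "y": 0, "z": 0.06, "yaw": 0}
    - {"x": 0, "y": 0, "z": 0.06, "yaw": 0}
    - {"x": 0, "y": 0, "z": 0.06, "yaw": 0}

```text
time: 28.25
tcp_pos: [0.6092, 0.0785, 0.3006]
tool_rot: [[0.307, 0.952, -0.002], [0.952, -0.307, 0.0], [-0.0, -0.002, -1.0]]
contact_force: [0.4, 0.7, 0.9]
gripper_width: 0.997
grip_force: 0.0
```

```bash
python3 go.py 0.6098 0.0783 0.180 -17.87; python3 - <<'E'
from bench import viewer
import cv2
a=viewer.camera("side")["frame"]; b=viewer.camera("top")["frame"]
cv2.imwrite("pics/s8.png",cv2.hconcat([cv2.resize(a[110:260,240:350],None,fx=3.5,fy=3.5),cv2.resize(b[140:290,140:250],None,fx=3.5,fy=3.5)]))
E
```

```text
t 28.25 p [0.6092 0.0785 0.3006] ang -17.89 F [0.4 0.7 0.9] w 0.9967551144194919 grip 0.0 j [0.03 0.59 1.49 0.   1.07 0.34]
shift [0.     0.0009 0.1206] yaw -0.02
```

View pics/s8.png

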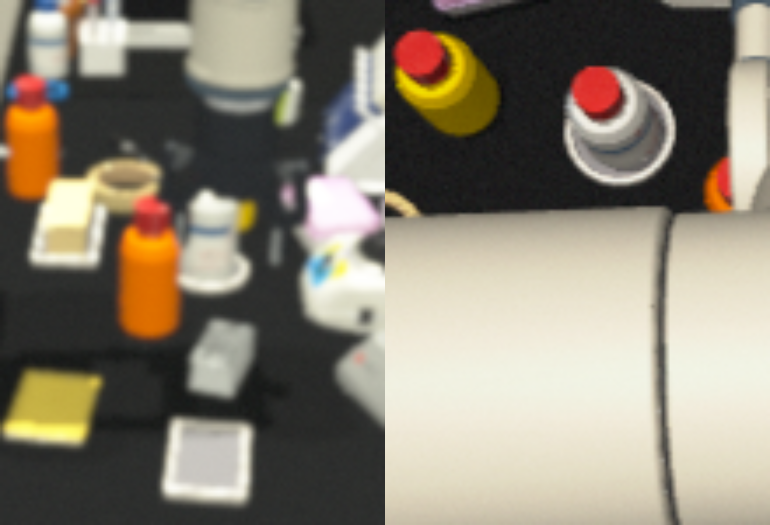

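The carton lies in the long tray at (67,215) in the left half. The gripper is over the rack at (222,355). I'll descend and grip the rack.

Request:
jog_arm:
  series:
    - {"x": 0, "y": 0.001, "z": 0.03, "yaw": 0}
    - {"x": 0, "y": 0.001, "z": 0.06, "yaw": 0}
    - {"x": 0, "y": 0.001, "z": 0.09, "yaw": 0}
    - {"x": 0, "y": 0.001, "z": 0.11, "yaw": 0}
    - {"x": 0, "y": 0.001, "z": 0.12, "yaw": 0}
    - {"x": 0, "y": 0.001, "z": 0.12, "yaw": 0}
    - {"x": 0, "y": 0.001, "z": 0.12, "yaw": 0}

```text
time: 29.05
tcp_pos: [0.611, 0.0778, 0.182]
tool_rot: [[0.308, 0.952, 0.002], [0.952, -0.308, 0.0], [0.001, 0.002, -1.0]]
contact_force: [0.3, -0.3, -0.2]
gripper_width: 1.002
grip_force: 0.0
```

Request:
jog_arm:
  series:
    - {"x": 0, "y": 0, "z": 0, "yaw": 0}
    - {"x": 0, "y": 0, "z": 0, "yaw": 0}
    - {"x": 0, "y": 0, "z": 0, "yaw": 0}
    - {"x": 0, "y": 0, "z": 0, "yaw": 0}
    - {"x": 0, "y": 0, "z": 0, "yaw": 0}
    - {"x": 0, "y": 0, "z": 0, "yaw": 0}
    - {"x": 0, "y": 0, "z": 0, "yaw": 0}
    - {"x": 0, "y": 0, "z": 0, "yaw": 0}
    - {"x": 0, "y": 0, "z": 0, "yaw": 0}
  fingers: 0.035
  newtons: 35

```text
time: 29.95
tcp_pos: [0.6106, 0.0777, 0.1815]
tool_rot: [[0.308, 0.952, 0.001], [0.952, -0.308, -0.0], [0.0, 0.001, -1.0]]
contact_force: [-1.4, 0.3, 8.8]
gripper_width: 0.523
grip_force: 34.4
```

Request:
jog_arm:
  series:
    - {"x": 0, "y": 0, "z": -0.006, "yaw": 0}
    - {"x": 0, "y": 0, "z": -0.015, "yaw": 0}
    - {"x": 0, "y": 0, "z": -0.035, "yaw": 0}
    - {"x": 0, "y": 0, "z": -0.06, "yaw": 0}
    - {"x": 0, "y": 0, "z": -0.08, "yaw": 0}
    - {"x": 0, "y": 0, "z": -0.09, "yaw": 0}
    - {"x": 0, "y": 0, "z": -0.09, "yaw": 0}
    - {"x": 0, "y": 0, "z": -0.09, "yaw": 0}

```text
time: 30.75
tcp_pos: [0.6102, 0.0777, 0.2702]
tool_rot: [[0.308, 0.952, -0.001], [0.952, -0.308, -0.0], [-0.0, -0.0, -1.0]]
contact_force: [-0.0, -0.5, -2.0]
gripper_width: 0.524
grip_force: 35.9
```

```bash
python3 go.py 0.5887 -0.0755 0.27 -5.37
```

```text
t 30.75 p [0.6102 0.0777 0.2702] ang -17.91 F [-0.  -0.5 -2. ] w 0.5243603323481375 grip 35.92311680316925 j [0.03 0.63 1.51 0.   1.   0.34]
shift [-0.1524  0.0267  0.0003] yaw -12.54
```

Request:
jog_arm:
  series:
    - {"x": -0.01, "y": 0.002, "z": 0, "yaw": -1}
    - {"x": -0.03, "y": 0.005, "z": 0, "yaw": -3}
    - {"x": -0.055, "y": 0.01, "z": 0, "yaw": -5}
    - {"x": -0.08, "y": 0.014, "z": 0, "yaw": -7}
    - {"x": -0.105, "y": 0.018, "z": 0, "yaw": -9}
    - {"x": -0.125, "y": 0.022, "z": 0, "yaw": -11}
    - {"x": -0.14, "y": 0.0245, "z": 0, "yaw": -12.5}
    - {"x": -0.15, "y": 0.0265, "z": 0, "yaw": -12.5}
    - {"x": -0.1525, "y": 0.0265, "z": 0, "yaw": -12.5}
    - {"x": -0.1525, "y": 0.0265, "z": 0, "yaw": -12.5}
    - {"x": -0.1525, "y": 0.0265, "z": 0, "yaw": -12.5}

```text
time: 31.85
tcp_pos: [0.5888, -0.0749, 0.2705]
tool_rot: [[0.094, 0.996, -0.0], [0.996, -0.094, 0.0], [0.0, -0.0, -1.0]]
contact_force: [-1.0, 0.2, -0.6]
gripper_width: 0.525
grip_force: 35.9
```

Request:
jog_arm:
  series:
    - {"x": 0, "y": 0, "z": 0.02, "yaw": 0}
    - {"x": 0, "y": 0, "z": 0.045, "yaw": 0}
    - {"x": 0, "y": 0, "z": 0.06, "yaw": 0}
    - {"x": 0, "y": 0, "z": 0.065, "yaw": 0}
    - {"x": 0, "y": 0, "z": 0.065, "yaw": 0}
    - {"x": 0, "y": 0, "z": 0.065, "yaw": 0}

```text
time: 32.45
tcp_pos: [0.5891, -0.0753, 0.2064]
tool_rot: [[0.094, 0.996, 0.001], [0.996, -0.094, -0.0], [-0.0, 0.001, -1.0]]
contact_force: [0.3, -0.5, -0.2]
gripper_width: 0.525
grip_force: 35.9
```

```bash
python3 go.py 0.5887 -0.0755 0.1845 -5.37; python3 - <<'E'
from bench import viewer
import cv2
a=viewer.camera("side")["frame"]
cv2.imwrite("pics/s9.png",cv2.resize(a[170:280,230:370],None,fx=4,fy=4,interpolation=2))
E
```

```text
t 32.45 p [ 0.5891 -0.0753  0.2064] ang -5.4 F [ 0.3 -0.5 -0.2] w 0.5247136038608499 grip 35.92707306146622 j [-0.23  0.7   1.61  0.    0.84 -0.13]
shift [-0.0002 -0.0004  0.0219] yaw -0.03
```

View pics/s9.png

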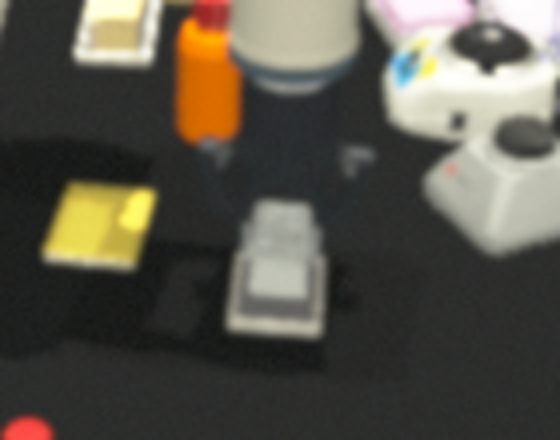

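The rack is centred and aligned over the short tray, (280,265) above the tray at (280,290). I'll lower and release it.

Request:
jog_arm:
  series:
    - {"x": 0, "y": 0, "z": 0.006, "yaw": 0}
    - {"x": 0, "y": 0, "z": 0.012, "yaw": 0}
    - {"x": 0, "y": 0, "z": 0.017, "yaw": 0}
    - {"x": 0, "y": 0, "z": 0.02, "yaw": 0}
    - {"x": 0, "y": 0, "z": 0.022, "yaw": 0}
    - {"x": 0, "y": 0, "z": 0.022, "yaw": 0}
    - {"x": 0, "y": 0, "z": 0.022, "yaw": 0}

```text
time: 33.2
tcp_pos: [0.5885, -0.0755, 0.1844]
tool_rot: [[0.094, 0.996, -0.0], [0.996, -0.094, -0.0], [-0.0, -0.0, -1.0]]
contact_force: [-6.8, 0.3, 17.5]
gripper_width: 0.526
grip_force: 37.2
```

Request:
jog_arm:
  series:
    - {"x": 0, "y": 0, "z": 0, "yaw": 0}
    - {"x": 0, "y": 0, "z": 0, "yaw": 0}
    - {"x": 0, "y": 0, "z": 0, "yaw": 0}
    - {"x": 0, "y": 0, "z": 0, "yaw": 0}
    - {"x": 0, "y": 0, "z": 0, "yaw": 0}
    - {"x": 0, "y": 0, "z": 0, "yaw": 0}
  fingers: 0.07

```text
time: 33.8
tcp_pos: [0.5887, -0.0755, 0.1836]
tool_rot: [[0.094, 0.996, -0.0], [0.996, -0.094, 0.0], [0.0, -0.0, -1.0]]
contact_force: [-0.1, 0.3, 0.7]
gripper_width: 0.817
grip_force: 0.0
```

Request:
jog_arm:
  series:
    - {"x": 0, "y": 0, "z": -0.015, "yaw": 0}
    - {"x": 0, "y": 0, "z": -0.05, "yaw": 0}
    - {"x": 0, "y": 0, "z": -0.09, "yaw": 0}
    - {"x": 0, "y": 0, "z": -0.13, "yaw": 0}
    - {"x": 0, "y": 0, "z": -0.17, "yaw": 0}
    - {"x": 0, "y": 0, "z": -0.21, "yaw": 0}
    - {"x": 0, "y": 0, "z": -0.25, "yaw": 0}
    - {"x": 0, "y": 0, "z": -0.25, "yaw": 0}

```text
time: 34.6
tcp_pos: [0.5892, -0.0756, 0.4404]
tool_rot: [[0.094, 0.996, 0.009], [0.996, -0.094, -0.002], [-0.001, 0.009, -1.0]]
contact_force: [0.6, -0.2, -1.0]
gripper_width: 0.823
grip_force: 0.0
```

```bash
python3 - <<'E'
from bench import viewer,telemetry
import cv2
a=viewer.camera("side")["frame"]; b=viewer.camera("top")["frame"]
f=lambda i:cv2.resize(i,None,fx=2.6,fy=2.6,interpolation=2)
cv2.imwrite("pics/s10.png",cv2.hconcat([f(a[130:330,210:360]),f(b[130:330,140:290])]))
print(telemetry.state()["contact_force"])
E
```

```text
[-0.27576171  0.66653958 -1.17429029]
```

View pics/s10.png

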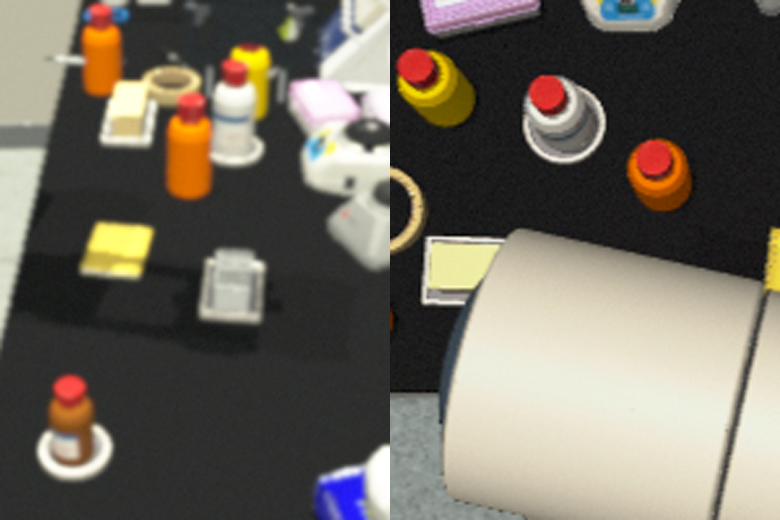

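All four supplies rest in their trays: carton (128,115), white bottle (235,140), rack (233,285) and brown bottle (72,440) in the left half. The notebook and tape have not moved, and the robot touches nothing. I'll hand in.

```bash
python3 -c "
from bench import ctrl
print(ctrl.close_job())"
```

```text
the job is handed in; nothing more can be done
None
```

The job is handed in: both bottles, the carton and the rack look seated in their trays in the last pictures, with the notebook and tape where they were and about 35 s of the 125 s used; the hand-in gave back no verdict.

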